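Present the clip bar to the tube rotator

ROBOT

A 6-joint arm with a two-finger parallel gripper is mounted at the origin on the work surface. World frame = base frame: x ahead of the robot, y to its left, z up, the work surface at z = 0. Lengths are in m, angles in rad, forces in N, time in s.
With the tool pointing down it reaches from about 0.35 to 0.775 m from the base axis. Payload 7.3 kg.
Tool frame: the origin (TCP) lies on the centre line of the jaws, within the pads' length; the fingertips stand 11 mm ahead of it and the grasp point (between the pads) lies 8 mm behind it; y points along the fingers, z is the direction in which the jaws open and shut, and the axes are right-handed (so a half turn about y gives the same grasp; the last joint's range is limited). The gripper opens to 92 mm and grips with 3 to 60 N. Pads are 19 mm wide; open, the fingers measure 130 mm over their backs; the gripper's body (75 mm by 190 mm) begins 47 mm behind the grasp point.
Start: joints at [-0.146, 0.342, 1.524, -0, 1.275, -0.146], TCP at [0.525, 0, 0.212] pointing down, gripper open.
Joint ranges: [-2.53, 2.53], [-0.77, 2.02], [0.04, 2.7], [-1, 4.14], [0.28, 2.66], [-3.11, 3.11]. Speed limits (rad/s): [2.57, 2.57, 3.14, 3.14, 3.14, 3.14].

INTERFACE

Orientations are given as [roll, pitch, yaw] about the fixed x, y, z axes, in that order (R = Rz(yaw) Ry(pitch) Rx(roll)).
In Python, from cell import robot, cams gives the robot as it stands.
- The arm moves only by the tool apply_moves, never from a script. Its argument "plan" is a list of rows, each a list of 7 numbers: the shift along the tool's x, y, z in m, then the turn, a rotation vector about the tool's x, y, z in degrees, then the gripper command: -1 is fully open, 1 is shut, values between are in proportion. A call has exactly 5 rows; each row is the pose to reach, as a shift and turn from the pose commanded when the call began, along the tool's axes at that moment; what a row does not reach only later rows make up. A row lasts 1/8 s, in which the tool goes at most 62.5 mm and 10.7 degrees, less where a joint would pass 70% of its speed; a pose out of reach is approached as far as the arm can. A call with a gripper value outside its range is refused whole. The fingers move at their own pace and stop on an object; "squeeze" is the grip in N (left out, the last holds). Time passes only in rows, so rows that repeat a pose let the fingers close, or fill a call up. It gives the time, the measured TCP pose, the force and the opening at its end, in the units of the state.
- robot.observe(): the state, without advancing time (a new reading comes with each control period).
- cams.read_camera(name): name is "scene" or "side" or "wrist"; returns the picture (480x640x3 uint8, blue, green, red); there is no depth.
- cams.calibration(name): a dict with "fx", "fy", "cx", "cy" (pixels), "extrinsics" (4x4, takes a point from world to camera coordinates); the wrist camera has in their place "T_tool_cam" (4x4, takes a point from camera to tool coordinates, whose origin is the TCP and whose axes are the tool frame's). Camera axes: x right, y up, looking along -z (the intrinsics and any distortion apply to the point x, -y, -z); pixel columns grow to the right and rows downward; lengths in m; the calibration is good to about 2 mm. The wrist camera is an equidistant fisheye: a pixel r from the principal point sees the ray r / f radians off the axis. A picture is of the moment at which its call begins: read the wrist's pose just before it. calibration takes no time and is no camera call.
- robot.hand_in(): hands the job in, once; it reports no verdict.
The state is a dict: "time": time; "qpos": joint angles; "qvel": joint speeds; "joint_efforts": joint torques, N m; "tool_pos": TCP position; "tool_rot": TCP orientation; "contact_force": force on the tool from outside, world axes, zero at the start; "torque": the same for the moment, N m; "opening": finger opening in m.
Only numpy, scipy, OpenCV 4.12 (cv2) and the standard library are available. Lean on these libraries where they do the work, as an engineer would, in place of code of your own. Each camera call takes 0.05 s, during which the arm holds its last target. There are 200 camera calls.

TASK

The clip bar of the tube rotator lies on the bench. Pick it up by its balance point and carry it level to the rotator; finish with the program still holding it there, level, at rest and lined up with its stub shafts about 40 mm above the two open bearings they will drop into, its heavy drive wheel at the motor end, so that a colleague can wipe the bearings underneath. Keep the bar from touching the rotator, and leave the tube rack, the bottle and the tip box alone.

Things in the scene. Friction and masses are not known exactly. Their poses are not given: they have to be found in the camera images.
- bar: loose clip bar, about 0.55 kg, 332 mm long: aluminium spine (x -130 to 112 mm, 20 wide, 12 high; grip across the 20), 14 mm wide tube clips above and below it, tips 26 mm from the centre line; heavy 52 mm steel wheel at x 112 to 130 mm; 8 mm stub shafts, ends at x -162 and 170. Lies level on clips and wheel. Origin on the centre line, mid-length, 26 mm over the bench; x to the wheel, z up
- balance_point (a point): the bar's centre of gravity, on the spine's centre line, 68 mm from the origin towards the drive wheel
- shaft_wheel_end (a point): point on the centre of the bar's stub shaft at the drive-wheel end, 150 mm from the origin; belongs over seat_motor
- shaft_plain_end (a point): point on the centre of the bar's stub shaft at the plain end, 150 mm from the origin the other way; belongs over seat_free
- rotator: fixed tube rotator: white tray 130 wide, x -180 to 300 mm; white motor housing x 176 to 300 mm, 150 high; two upright plates at x -150 and 150 mm, each topped by a bearing: a 12 mm slot open upwards, mouth 131 mm over the bench. Between the plates nothing is over 26 mm high. Drive fork beside the housing, 123 mm high. Origin on the bench midway below the bearings; x to the motor, z up
- seat_motor (a point): where the shaft centre will rest in the bearing beside the motor housing, 115 mm above the bench, 150 mm from the rotator's origin
- seat_free (a point): where the shaft centre will rest in the bearing at the free end, 115 mm above the bench, 150 mm from the rotator's origin the other way
- tube_rack: bystander: loose white rack with capped blood tubes, 120 x 56 x 98 mm high, origin at the centre of its underside
- reagent_bottle: bystander: loose white reagent bottle, 60 mm across, 130 mm high, origin at the centre of its underside
- tip_box: bystander: loose grey pipette tip box with a clear lid, 86 x 71 x 53 mm high, origin at the centre of its underside

How it is judged:
By the outcome, as a careful person would: the job done as asked, in the order asked, and still so for the second after the job is handed in, while the arm keeps its last pose, push and grip.
It also fails if it takes over 48 s, if anything falls off the work surface, if the arm or the gripper's body presses on something with over 40 N, if the wrist force passes 120 N, or if a joint passes its speed limit or range.

## Working session

There is one attempt and no reset: what is moved stays moved. The work goes in short steps, Python scripts to look and compute and a tool call to move; the robot and the scene stay as the last step left them, time stands still between calls to the robot, and variables do not carry over. Pictures are saved under pics/ and viewed, about 8 in all and at most 12, crops included, and the job is handed in when it is done.

Besides the shell and the picture viewer there is one more tool, called by a JSON object that holds its "name" and its "arguments". apply_moves: Moves the arm, as the interface text tells. Its arguments: {"type":"object","properties":{"plan":{"type":"array","items":{"type":"array","items":{"type":"number"}}},"squeeze":{"type":"number"}},"required":["plan"]}

```bash
ls; mkdir -p pics; python3 - <<'E'
from cell import robot,cams
import cv2,numpy as np
np.set_printoptions(precision=4,suppress=True)
print(robot.observe())
for n in("scene","side","wrist"):
    print(n,cams.calibration(n)); cv2.imwrite(f"pics/{n}0.png",cams.read_camera(n))
E
```

```text
pics
{'time': 0.0, 'qpos': array([-0.146 ,  0.3428,  1.5251, -0.    ,  1.2754, -0.146 ]), 'qvel': array([ 0.0005, -0.    , -0.0005, -0.0007,  0.0007,  0.0014]), 'joint_efforts': array([  0.0008, -43.1246, -24.422 ,   0.0718,   0.0559,  -0.0001]), 'tool_pos': array([0.5246, 0.0001, 0.2114]), 'tool_rot': array([-1.5724,  0.0002, -1.5708]), 'contact_force': array([ 0.0777, -0.6922,  0.2164]), 'torque': array([-0.0164, -0.0435, -0.0031]), 'opening': 0.09174519505939432}
scene {'fx': 563.8898078085348, 'fy': 563.8898078085348, 'cx': 318.19945633551583, 'cy': 236.66229985613379, 'extrinsics': array([[ 0.8693,  0.4942, -0.0075, -0.4916],
       [-0.3902,  0.6955,  0.6033,  0.1899],
       [ 0.3034, -0.5215,  0.7975, -1.4502],
       [ 0.    ,  0.    ,  0.    ,  1.    ]])}
side {'fx': 611.0398676542122, 'fy': 611.0398676542122, 'cx': 327.7083505529649, 'cy': 227.55540959481363, 'extrinsics': array([[ 0.9952, -0.0965,  0.0176, -0.5486],
       [ 0.0634,  0.7691,  0.636 , -0.0903],
       [-0.0749, -0.6318,  0.7715, -1.4178],
       [ 0.    ,  0.    ,  0.    ,  1.    ]])}
wrist {'fx': 371.64829954431775, 'fy': 371.64829954431775, 'cx': 313.46998372284884, 'cy': 242.7574633759222, 'T_tool_cam': array([[-0.0015, -0.9521, -0.3057, -0.0836],
       [-0.0007,  0.3057, -0.9521, -0.1716],
       [ 1.    , -0.0012, -0.0011,  0.0013],
       [ 0.    ,  0.    ,  0.    ,  1.    ]])}
```

View pics/scene0.png

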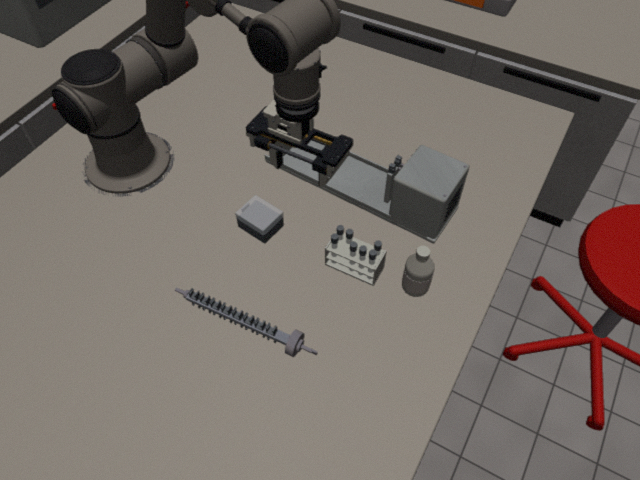

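View pics/side0.png

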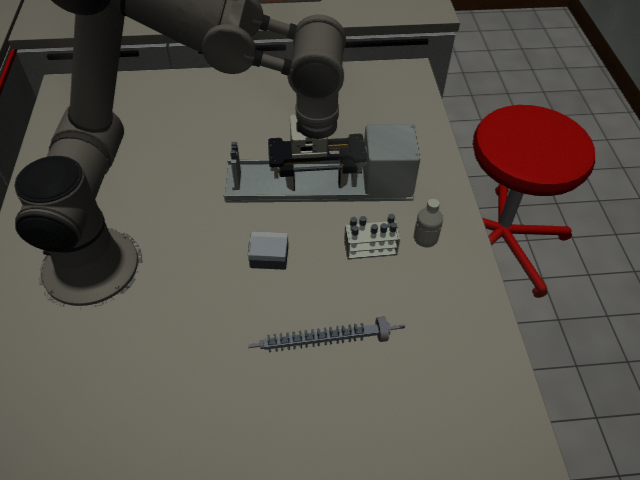

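The scene view shows the bar's shaft ends at about (177,290) and (316,352), with the wheel at the second. The side view puts them at (249,346) and (404,326). In the side view the rotator's near tray edge runs from (225,200) to (413,196), with the motor at the right (+x).

```bash
cat > h.py <<'E'
from cell import robot,cams
import cv2,numpy as np
from scipy.spatial.transform import Rotation as Ro
np.set_printoptions(precision=4,suppress=True)
C={n:cams.calibration(n) for n in("scene","side","wrist")}
F=np.diag([1,-1,-1.])
def pose(s): return Ro.from_euler('xyz',s['tool_rot']).as_matrix(),np.array(s['tool_pos'])
def ray(n,uv,s=None):
    c=C[n]; a=np.array([(uv[0]-c['cx'])/c['fx'],(uv[1]-c['cy'])/c['fy']])
    if n=='wrist':
        t=np.linalg.norm(a); d=np.array([*(a/t*np.sin(t)),np.cos(t)])
        R,p=pose(s); T=c['T_tool_cam']
        return p+R@T[:3,3], R@T[:3,:3]@F@d
    E=c['extrinsics']; return -E[:3,:3].T@E[:3,3], E[:3,:3].T@F@np.array([*a,1])
def atz(n,uv,z,s=None):
    o,d=ray(n,uv,s); return o+d*(z-o[2])/d[2]
def proj(n,P,s=None):
    c=C[n]
    if n=='wrist':
        R,p=pose(s);T=c['T_tool_cam']; q=F@(T[:3,:3].T@(R.T@(np.array(P)-p)-T[:3,3]))
        r=np.hypot(q[0],q[1]); k=np.arctan2(r,q[2])/max(r,1e-9); a=q[:2]*k
    else:
        E=c['extrinsics']; q=F@(E[:3,:3]@np.array(P)+E[:3,3]); a=q[:2]/q[2]
    return np.array([a[0]*c['fx']+c['cx'],a[1]*c['fy']+c['cy']])
def snap(name,n):
    s=robot.observe(); im=cams.read_camera(n); cv2.imwrite(f'pics/{name}.png',im); return s,im
E
python3 - <<'E'
from h import *
for n,a,b in(("scene",(177,290),(316,352)),("side",(249,346),(404,326))):
    A=atz(n,a,.026);B=atz(n,b,.026);print(n,A,B,np.linalg.norm(B-A),np.degrees(np.arctan2(B[1]-A[1],B[0]-A[0])))
for uv in((225,200),(413,196)): print(atz("side",uv,0))
print(atz("scene",(437,240),0))
E
```

```text
scene [ 0.3667 -0.2513  0.026 ] [ 0.6919 -0.2307  0.026 ] 0.3259302614513275 3.636539545002535
side [ 0.3626 -0.2528  0.026 ] [ 0.6915 -0.2337  0.026 ] 0.32949811588920036 3.3171224833894195
[0.3062 0.1835 0.    ]
[0.7878 0.1585 0.    ]
[0.7889 0.1585 0.    ]
```

View pics/wrist0.png

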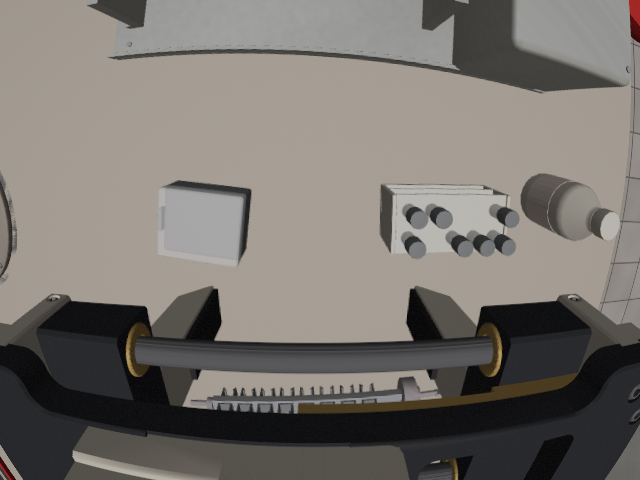

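The wrist view shows the tip box (205,220), the rack (447,215), the bottle (580,205) and the bar, partly hidden, at the bottom near (320,400). The bar's length comes out right from both cameras, and so does the tray's 0.482 m. The bar origin is about (0.526, -0.242) with yaw 3.5°, which puts the balance point near (0.594, -0.238). The rotator origin is about (0.489, 0.239) with yaw -3°. I'm moving to hover over the bar.

{"name": "apply_moves", "arguments": {"plan": [[0.048,0,0.014,0,10,0,-1],[0.096,0,0.028,0,20,0,-1],[0.144,0.01,0.042,0,30,0,-1],[0.192,0.02,0.056,0,40,0,-1],[0.238,0.03,0.069,0,50,0,-1]], "squeeze": 45}}

```text
time: 0.78
tool_pos: [0.5942, -0.2396, 0.1814]
tool_rot: [-1.571, -0.0, -2.449]
contact_force: [0.8, 0.3, -0.1]
opening: 0.0916
```

{"name": "apply_moves", "arguments": {"plan": [[0,0.01,0,0,10,0,-1],[0,0.02,0,0,20,0,-1],[0,0.03,0,0,30,0,-1],[0,0.03,0,0,36.5,0,-1],[0,0.03,0,0,36.5,0,-1]]}}

```text
time: 1.4
tool_pos: [0.5938, -0.2379, 0.1517]
tool_rot: [-1.571, -0.001, -3.079]
contact_force: [0.4, -0.0, 0.3]
opening: 0.0917
```

```bash
python3 - <<'E'
from h import *
s,w=snap("w1","wrist"); _,a=snap("side1","side"); _,b=snap("scene1","scene"); print(s)
crop=lambda im,x,y,ww,hh,k:cv2.resize(im[y:y+hh,x:x+ww],None,fx=k,fy=k,interpolation=cv2.INTER_CUBIC)
A=crop(a,215,90,220,125,3.6); B=crop(b,235,95,250,160,3.2)
cv2.imwrite("pics/rotA.png",A);cv2.imwrite("pics/rotB.png",B)
E
```

```text
{'time': 1.4, 'qpos': array([-0.5008,  0.6011,  1.2681,  0.    ,  1.2733,  1.0079]), 'qvel': array([-0.0007, -0.0068, -0.005 , -0.0001,  0.0005, -0.0532]), 'joint_efforts': array([ -0.0437, -55.6786, -24.344 ,   0.0688,  -0.0483,   0.6631]), 'tool_pos': array([ 0.5938, -0.2379,  0.1517]), 'tool_rot': array([-1.5713, -0.0007, -3.0795]), 'contact_force': array([ 0.4136, -0.0469,  0.336 ]), 'torque': array([0.0329, 0.0727, 0.0065]), 'opening': 0.09168550163273875}
```

View pics/w1.png

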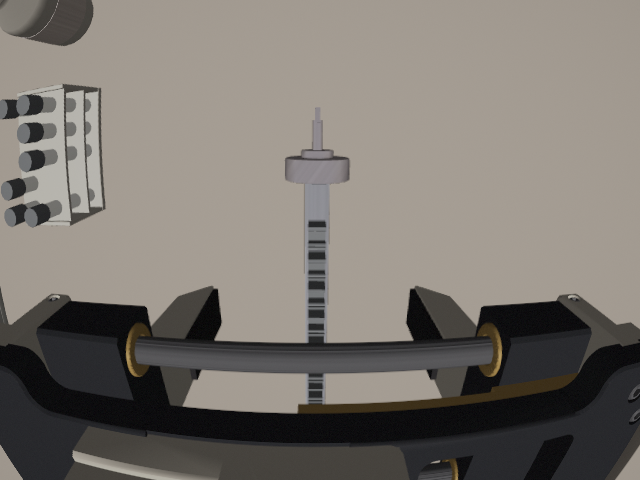

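View pics/rotA.png

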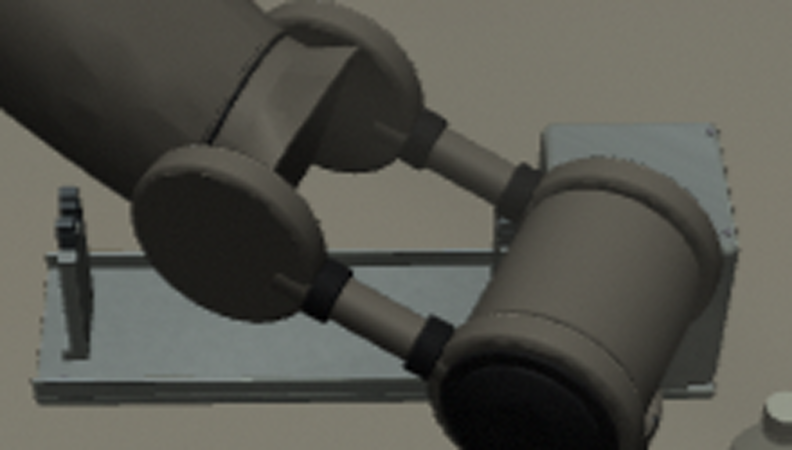

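View pics/rotB.png

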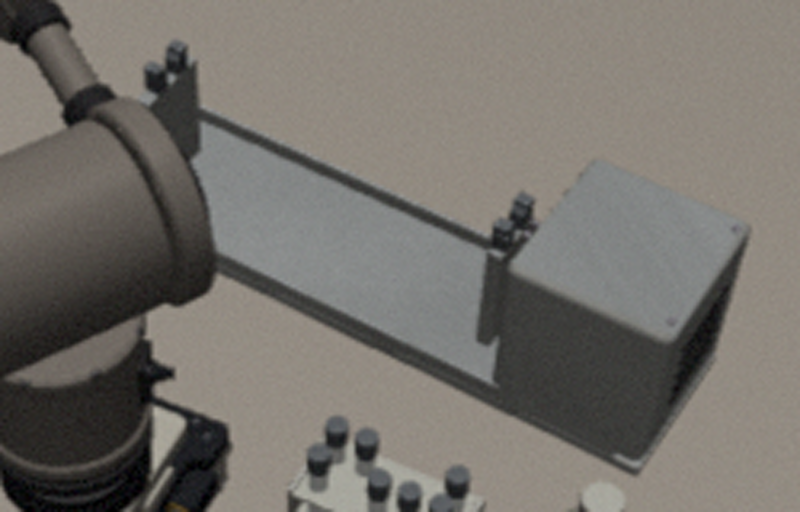

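The wrist view shows the bar upright in the image: shaft tip (318,108), wheel/spine junction at row 183, spine centre in column 317 and clips at about (316,400). In the rotator crops the free-end prong tops are at scene (155,70)/(177,47) and side (68,190)/(68,218). The motor-end prongs are at scene (503,226)/(523,203). The housing top corners show too.

```bash
python3 - <<'E'
from h import *
s=dict(tool_pos=[0.5938,-0.2379,0.1517],tool_rot=[-1.5713,-0.0007,-3.0795])
for uv,z in(((318,108),.026),((317,183),.032),((316,400),.052),((317,170),.052)): print('bar',atz('wrist',uv,z,s))
sc=lambda u,v:(u/3.2+235,v/3.2+95); sd=lambda u,v:(u/3.6+215,v/3.6+90)
m=atz('scene',sc(513,214),.131); f=atz('scene',sc(166,58),.131); f2=atz('side',sd(68,204),.131)
print('seats',m,f,f2, np.linalg.norm(m-f),np.linalg.norm(m-f2))
H=[atz('scene',sc(*p),.15) for p in((598,160),(748,230),(668,340),(510,265))]; print('hous',H)
print([atz('side',sd(*p),.15) for p in((545,126),(718,126),(735,248))])
d=H[1]-H[0];print(np.degrees(np.arctan2(d[1],d[0])));d=H[2]-H[3];print(np.degrees(np.arctan2(d[1],d[0])))
# tray corners: front-left, front-right
print([atz('side',sd(*p),0) for p in((38,403),(715,397))],atz('scene',sc(636,472),0))
E
```

```text
bar [ 0.6939 -0.2349  0.026 ]
bar [ 0.6345 -0.2379  0.032 ]
bar [ 0.4344 -0.2502  0.052 ]
bar [ 0.6471 -0.2369  0.052 ]
seats [0.6431 0.2149 0.131 ] [0.3449 0.2366 0.131 ] [0.3418 0.2379 0.131 ] 0.29897068757813566 0.3022240933540765
hous [array([0.6791, 0.274 , 0.15  ]), array([0.7949, 0.2608, 0.15  ]), array([0.7847, 0.1424, 0.15  ]), array([0.6677, 0.1526, 0.15  ])]
[array([0.6718, 0.2705, 0.15  ]), array([0.7917, 0.2613, 0.15  ]), array([0.7803, 0.141 , 0.15  ])]
-6.5026055551639725
-4.99018370488487
[array([0.3076, 0.1767, 0.    ]), array([0.7867, 0.1436, 0.    ])] [0.7852 0.1482 0.    ]
```

Bar yaw is 3.4° and the balance point is about (0.591, -0.2405). The rotator origin is about (0.493, 0.227) with yaw -4.2°, and the seat spacing comes out at 0.299–0.302 against the given 0.300. I'm descending and gripping.

{"name": "apply_moves", "arguments": {"plan": [[0.003,0.04,0.0025,0,0,0,-1],[0.003,0.08,0.0025,0,0,0,-1],[0.003,0.11,0.0025,0,0,0,-1],[0.003,0.125,0.0025,0,0,0,-1],[0.003,0.133,0.0025,0,0,0,-1]]}}

```text
time: 2.17
tool_pos: [0.5914, -0.2407, 0.0189]
tool_rot: [-1.571, 0.0, -3.08]
contact_force: [-0.0, -0.8, 0.9]
opening: 0.0919
```

{"name": "apply_moves", "arguments": {"plan": [[0,0,0,0,0,0,-1],[0,0,0,0,0,0,1],[0,0,0,0,0,0,1],[0,0,0,0,0,0,1],[0,0,0,0,0,0,1]], "squeeze": 45}}

```text
time: 2.8
tool_pos: [0.5913, -0.2407, 0.0194]
tool_rot: [-1.571, 0.0, -3.081]
contact_force: [0.1, 0.4, 0.2]
opening: 0.0564
```

{"name": "apply_moves", "arguments": {"plan": [[0,0,0,0,0,0,1],[0,0,0,0,0,0,1],[0,0,0,0,0,0,1],[0,0,0,0,0,0,1],[0,0,0,0,0,0,1]]}}

```text
time: 3.42
tool_pos: [0.5911, -0.2406, 0.0192]
tool_rot: [-1.571, -0.0, -3.081]
contact_force: [-0.3, -0.6, -0.1]
opening: 0.0115
```

The opening of 11.5 mm is smaller than the 20 mm spine, so something is off. I'm looking before moving.

```bash
python3 - <<'E'
from h import *
s,w=snap("w2","wrist"); _,a=snap("side2","side"); _,b=snap("scene2","scene"); print(s['opening'],s['time'],s['torque'])
crop=lambda im,x,y,ww,hh,k:cv2.resize(im[y:y+hh,x:x+ww],None,fx=k,fy=k,interpolation=cv2.INTER_CUBIC)
A=crop(a,230,290,200,80,3);B=crop(b,165,260,200,110,3);W=crop(w,160,0,320,420,1)
W=cv2.resize(w,(440,330)); W=cv2.copyMakeBorder(W,0,0,0,0,0)
cv2.imwrite("pics/m2.png",np.vstack([np.hstack([A]),B]))
E
```

```text
0.011521409675670521 3.425 [ 0.047   0.1748 -0.0112]
```

View pics/m2.png

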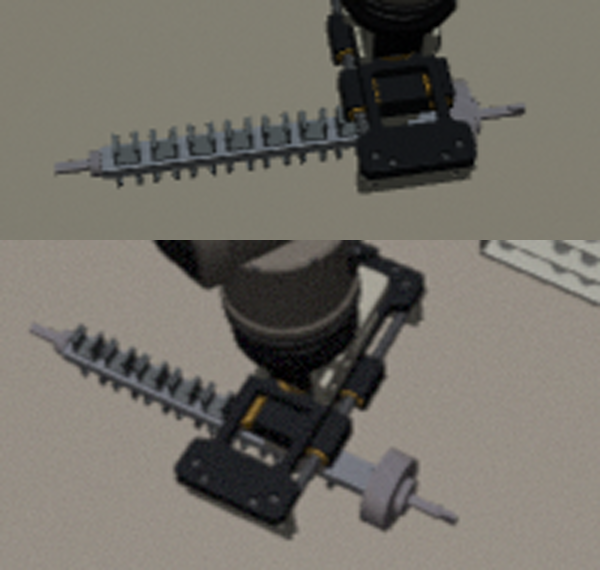

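```bash
python3 - <<'E'
from h import *
s=robot.observe(); print(s['opening'],s['time'],s['contact_force'],s['torque'],s['tool_pos'])
E
```

```text
0.011666470081121387 3.575 [0.0796 0.1216 1.0566] [ 0.1313  0.2253 -0.0321] [ 0.5911 -0.2406  0.0191]
```

View pics/w2.png

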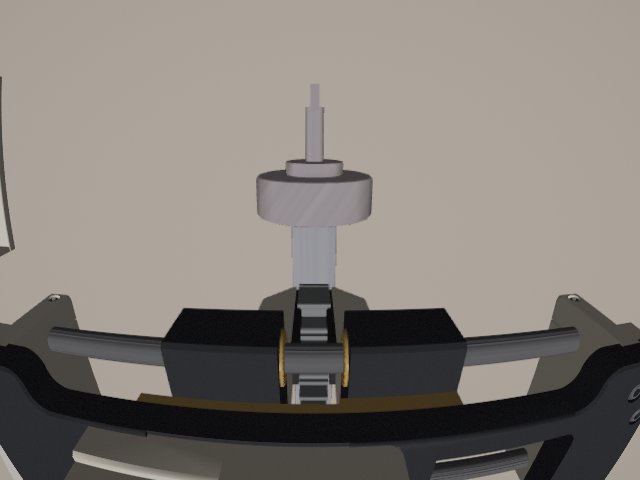

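The wrist view shows the bar centred between the fingers, with spine columns 292–336 and the wheel at (314,195). The opening is steady, so the jaws have stopped on the spine. The reading probably has an offset. I'm testing with a small lift.

{"name": "apply_moves", "arguments": {"plan": [[0,-0.003,0,0,0,0,1],[0,-0.008,0,0,0,0,1],[0,-0.015,0,0,0,0,1],[0,-0.02,0,0,0,0,1],[0,-0.02,0,0,0,0,1]]}}

```text
time: 4.2
tool_pos: [0.5916, -0.2409, 0.0398]
tool_rot: [-1.57, 0.001, -3.081]
contact_force: [0.2, -0.6, -5.7]
opening: 0.0118
```

```bash
python3 - <<'E'
from h import *
s,w=snap("w3","wrist"); _,a=snap("side3","side"); _,b=snap("scene3","scene")
print(s['opening'],s['time'],s['contact_force'],s['torque'],s['tool_pos'],s['tool_rot'])
crop=lambda im,x,y,ww,hh,k:cv2.resize(im[y:y+hh,x:x+ww],None,fx=k,fy=k,interpolation=cv2.INTER_CUBIC)
A=crop(a,230,280,200,80,3);B=crop(b,165,250,200,110,3)
cv2.imwrite("pics/m3.png",np.vstack([A,B]))
E
```

```text
0.011787403901471469 4.2 [ 0.2138 -0.6326 -5.7363] [0.0421 0.1126 0.0051] [ 0.5916 -0.2409  0.0398] [-1.5701  0.0012 -3.0805]
```

View pics/m3.png

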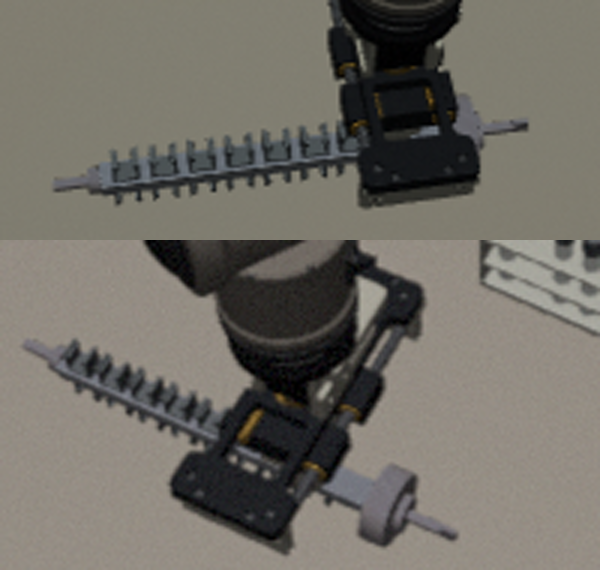

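The force is -5.7 N, which is about the bar's full weight, and the bar is clear. Tips in the crop: side (53,184) and (527,125), scene (25,344) and (457,535). I'm triangulating these to check level and get the bar's pose relative to the tool.

```bash
cat >> h.py <<'E'
def tri(a,b):
    (o1,d1),(o2,d2)=ray('scene',a),ray('side',b)
    d1=d1/np.linalg.norm(d1);d2=d2/np.linalg.norm(d2)
    t=np.linalg.lstsq(np.c_[d1,-d2],o2-o1,rcond=None)[0]
    p,q=o1+t[0]*d1,o2+t[1]*d2; return (p+q)/2,np.linalg.norm(p-q)
E
python3 - <<'E'
from h import *
sd=lambda u,v:(u/3+230,v/3+280); sc=lambda u,v:(u/3+165,(v-240)/3+250)
P,e1=tri(sc(25,344),sd(53,184)); W,e2=tri(sc(457,535),sd(527,125))
d=W-P;print(P,e1,W,e2,np.linalg.norm(d),np.degrees(np.arctan2(d[1],d[0])),'pitch',np.degrees(np.arcsin(d[2]/np.linalg.norm(d))))
u=d/np.linalg.norm(d);O=(P+162*u/1000+W-.170*u)/2;print('origin',O,'bal',O+.068*u)
E
```

```text
[ 0.3613 -0.2511  0.0427] 0.00019949311377112546 [ 0.6939 -0.2292  0.0383] 0.0027045102255598263 0.3334413333726054 3.7785752436655935 pitch -0.7459051268944696
origin [ 0.5236 -0.2404  0.0406] bal [ 0.5915 -0.2359  0.0397]
```

Yaw and balance agree with plan, and level is within measuring error. I'm lifting to clear everything before crossing.

{"name": "apply_moves", "arguments": {"plan": [[0,-0.02,0,0,0,0,1],[0,-0.06,0,0,0,0,1],[0,-0.11,0,0,0,0,1],[0,-0.16,0,0,0,0,1],[0,-0.2,0,0,0,0,1]]}}

```text
time: 4.97
tool_pos: [0.5912, -0.2407, 0.2412]
tool_rot: [-1.57, 0.001, -3.081]
contact_force: [0.4, -0.4, -5.3]
opening: 0.0116
```

{"name": "apply_moves", "arguments": {"plan": [[0,-0.005,-0.005,0,0,0,1],[0,-0.005,-0.02,0,0,0,1],[0,-0.005,-0.045,0,0,0,1],[0.001,-0.005,-0.075,0,1,0,1],[0.001,-0.005,-0.11,0,2,0,1]]}}

```text
time: 5.6
tool_pos: [0.5824, -0.1282, 0.2422]
tool_rot: [-1.572, -0.003, -3.116]
contact_force: [0.1, 0.6, -5.3]
opening: 0.0116
```

```bash
python3 - <<'E'
from h import *
s=robot.observe();print(s)
sd=lambda u,v:(u/3+230,v/3+290); sc=lambda u,v:(u/3+165,(v-240)/3+260)
print(tri(sc(32,328),sd(55,168)),tri(sc(457,519),sd(523,110)))
R,p=pose(s); print('to go (tool):',R.T@(np.array([.5608,.222,p[2]])-p))
E
```

```text
{'time': 5.6, 'qpos': array([-0.3454,  0.4583,  1.2606,  0.0005,  1.4262,  1.1993]), 'qvel': array([ 0.4365, -0.1697,  0.271 ,  0.0042, -0.1027,  0.5631]), 'joint_efforts': array([ -3.1705, -52.9389, -28.2774,  -0.0945,   0.1768,  -0.7951]), 'tool_pos': array([ 0.5824, -0.1282,  0.2422]), 'tool_rot': array([-1.5725, -0.0031, -3.1156]), 'contact_force': array([ 0.1334,  0.556 , -5.2908]), 'torque': array([ 0.0802,  0.1152, -0.0338]), 'opening': 0.01158072190586953}
(array([ 0.3608, -0.2499,  0.0216]), np.float64(0.000499514956479689)) (array([ 0.6936, -0.2289,  0.0171]), np.float64(0.0025871640538338444))
to go (tool): [ 0.0125  0.0006 -0.3506]
```

The bench baseline shows the same triangulation bias, so the lift moved both ends by +21.1 and +21.2 mm: level and no slip. I'm carrying on.

{"name": "apply_moves", "arguments": {"plan": [[0.001,0,-0.04,0,1,0,1],[0.002,0,-0.08,0,1.5,0,1],[0.004,0,-0.12,0,2,0,1],[0.006,0,-0.16,0,3,0,1],[0.007,0,-0.195,0,3.5,0,1]]}}

```text
time: 6.22
tool_pos: [0.5695, 0.0671, 0.2425]
tool_rot: [-1.571, -0.003, 3.108]
contact_force: [0.7, 0.4, -5.8]
opening: 0.0118
```

{"name": "apply_moves", "arguments": {"plan": [[0.001,0,-0.03,0,0.5,0,1],[0.002,0,-0.06,0,1,0,1],[0.002,0,-0.085,0,1.5,0,1],[0.003,0,-0.105,0,2,0,1],[0.003,0,-0.12,0,2.2,0,1]]}}

```text
time: 6.85
tool_pos: [0.5709, 0.186, 0.2426]
tool_rot: [-1.57, -0.003, 3.07]
contact_force: [-0.5, -0.1, -6.2]
opening: 0.0115
```

```bash
python3 - <<'E'
from h import *
s=robot.observe();print(s['tool_pos'],s['tool_rot'],s['qpos'])
R,p=pose(s); print('to go (tool):',R.T@(np.array([.5608,.222,p[2]])-p),'yaw',s['tool_rot'][2]+3.215)
E
```

```text
[0.5709 0.186  0.2426] [-1.5704 -0.003   3.07  ] [0.1872 0.4658 1.2474 0.0004 1.4314 1.8295]
to go (tool): [ 0.0126  0.     -0.0352] yaw 6.284993693909829
```

{"name": "apply_moves", "arguments": {"plan": [[0.004,0,-0.01,0,0,0,1],[0.008,0.005,-0.02,0,0.1,0,1],[0.0125,0.015,-0.03,0,0.1,0,1],[0.0125,0.025,-0.035,0,0.1,0,1],[0.0125,0.035,-0.035,0,0.1,0,1]]}}

```text
time: 7.48
tool_pos: [0.5625, 0.2198, 0.2081]
tool_rot: [-1.57, -0.001, 3.067]
contact_force: [-0.6, -0.2, -4.7]
opening: 0.0115
```

{"name": "apply_moves", "arguments": {"plan": [[0,0,0,0,0,0,1],[0,0,0,0,0,0,1],[0,0,0,0,0,0,1],[0,0,0,0,0,0,1],[0,0,0,0,0,0,1]]}}

```text
time: 8.1
tool_pos: [0.5627, 0.2196, 0.2093]
tool_rot: [-1.571, 0.0, 3.066]
contact_force: [-0.0, -0.6, -5.7]
opening: 0.0115
```

```bash
python3 - <<'E'
from h import *
s,w=snap("w4","wrist"); _,a=snap("side4","side"); _,b=snap("scene4","scene"); print(s['tool_pos'],s['tool_rot'],s['opening'])
crop=lambda im,x,y,ww,hh,k:cv2.resize(im[y:y+hh,x:x+ww],None,fx=k,fy=k,interpolation=cv2.INTER_CUBIC)
W=crop(w,200,20,230,290,2)          # 460x580
S=np.vstack([crop(b,250,70,80,70,4.1),crop(a,215,80,80,70,4.1)]) # 328 x 287*2
S=S[:580]; S=cv2.copyMakeBorder(S,0,580-S.shape[0],0,0,cv2.BORDER_CONSTANT)
o=np.hstack([W,S]); print(o.shape); cv2.imwrite("pics/m4.png",o)
print('pred seats',[proj('wrist',p,s) for p in((.6426,.216,.131),(.3434,.238,.131))])
E
```

```text
[0.5627 0.2196 0.2093] [-1.5709  0.0004  3.0665] 0.01154092558361875
(580, 788, 3)
pred seats [array([310.6808, 134.283 ]), array([311.6989, 456.1761])]
```

View pics/m4.png

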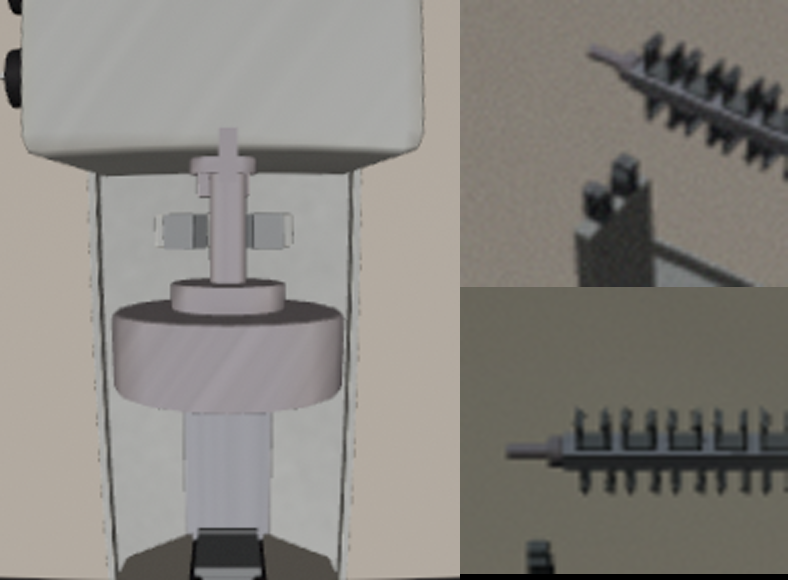

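Wrist crop: the motor bearing is centred at about (226.5,230), and the shaft runs down column 228, between the prongs. In the right crops the plain tip is at scene (588,50) and side (507,450), and the free bearing's prongs are below it at scene (597,187)/(624,160) and side (538,545). I'm computing the offset, using the bar tips to remove the camera bias.

```bash
python3 - <<'E'
from h import *
s=dict(tool_pos=[.5627,.2196,.2093],tool_rot=[-1.5709,.0004,3.0665])
R,p=pose(s); u=-R[:,0]; zb=.0069
bar=lambda x:p+u*(x-.068)+np.array([0,0,zb])
wc=lambda u,v:(u/2+200,v/2+20)
for n,uv,x in(('tip',(228,128),.170),('shaft150~',(228,230),.150)): print(n,atz('wrist',wc(*uv),bar(x)[2],s),bar(x))
M=atz('wrist',wc(226.5,230),.131,s); print('motor seat wrist',M, 'M2',[atz('wrist',wc(k,230),.131,s)[:2] for k in(225,228)])
sc=lambda u,v:((u-460)/4.1+250,v/4.1+70); sd=lambda u,v:((u-460)/4.1+215,(v-287)/4.1+80)
T,e=tri(sc(588,50),sd(507,450)); print('plain tip tri',T,e,'pred',bar(-.162))
sdA=lambda u,v:(u/3.6+215,v/3.6+90)
Fr,e=tri(sc(610.5,173),sdA(68,204)); print('free tri',Fr,e)
b=T-bar(-.162)
for n,uv in(('scene',sc(610.5,173)),('side',sdA(68,204))): print(n,atz(n,uv,.131+b[2])-b)
# direct: free-tip pixel residual per camera
for n,uv in(('scene',sc(588,50)),('side',sd(507,450))): print(n,atz(n,uv,bar(-.162)[2])-bar(-.162))
E
```

```text
tip [0.6662 0.2122 0.2162] [0.6644 0.2119 0.2162]
shaft150~ [0.6435 0.2139 0.2162] [0.6445 0.2134 0.2162]
motor seat wrist [0.642  0.2143 0.131 ] M2 [array([0.642 , 0.2148]), array([0.6419, 0.2138])]
plain tip tri [0.333  0.2395 0.2156] 0.00024489494843772766 pred [0.3333 0.2369 0.2161]
free tri [0.3414 0.2411 0.1286] 0.0007974307647774625
scene [0.3428 0.2372 0.131 ]
side [0.3421 0.2359 0.131 ]
scene [-0.      0.0022  0.    ]
side [-0.0003  0.0018  0.    ]
```

The motor seat is about (0.6415, 0.214) and the free seat about (0.3425, 0.2365), so 0.2998 m apart with yaw -4.30°, which the bar already matches. The rest is -3 mm in x, about +0.5 mm in y and 61 mm down.

{"name": "apply_moves", "arguments": {"plan": [[0.003,0,-0.0005,0,0,0,1],[0.003,0.01,-0.0005,0,0,0,1],[0.003,0.025,-0.0005,0,0,0,1],[0.003,0.04,-0.0005,0,0,0,1],[0.003,0.05,-0.0005,0,0,0,1]]}}

```text
time: 8.88
tool_pos: [0.5591, 0.2202, 0.1573]
tool_rot: [-1.57, -0.002, 3.066]
contact_force: [-0.0, 0.1, -4.6]
opening: 0.0119
```

{"name": "apply_moves", "arguments": {"plan": [[0,0.005,0,0,0,0,1],[0,0.009,0,0,0,0,1],[0,0.011,0,0,0,0,1],[0,0.011,0,0,0,0,1],[0,0.011,0,0,0,0,1]]}}

```text
time: 9.5
tool_pos: [0.5599, 0.2205, 0.1485]
tool_rot: [-1.571, 0.001, 3.067]
contact_force: [-0.7, 0.1, -5.4]
opening: 0.0118
```

```bash
python3 - <<'E'
from h import *
s,w=snap("w5","wrist"); _,a=snap("side5","side"); _,b=snap("scene5","scene"); print(s['tool_pos'],s['tool_rot'],s['opening'],s['contact_force'],s['qvel'])
crop=lambda im,x,y,ww,hh,k:cv2.resize(im[y:y+hh,x:x+ww],None,fx=k,fy=k,interpolation=cv2.INTER_CUBIC)
W=crop(w,200,20,230,290,2)
S=np.vstack([crop(b,250,70,80,70,4.1),crop(a,215,100,80,70,4.1)])
S=cv2.copyMakeBorder(S,0,580-S.shape[0],0,0,cv2.BORDER_CONSTANT)
cv2.imwrite("pics/m5.png",np.hstack([W,S]))
E
```

```text
[0.5599 0.2205 0.1485] [-1.571   0.0007  3.0666] 0.01180645593576213 [-0.7321  0.0852 -5.3956] [0.0005 0.0011 0.0011 0.0004 0.0007 0.0001]
```

View pics/m5.png

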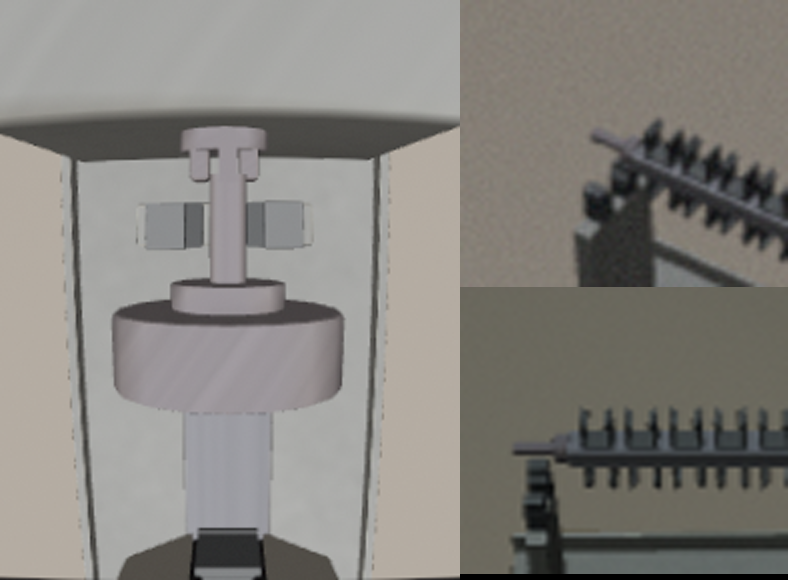

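Wrist crop: the motor slot's edges are at columns 203 and 247, so its centre is at 225, and the shaft is at 228, about 0.8 mm off centre. At the free end the shaft hangs over the bearing, tip at scene (592,135) and side (514,448). I'm doing a last numeric check of both ends.

```bash
python3 - <<'E'
from h import *
s=robot.observe(); R,p=pose(s); u=-R[:,0]; bar=lambda x:p+u*(x-.068)+np.array([0,0,.0069])
print('motor seat',atz('wrist',(225/2+200,225/2+20),.131,s),'shaft',bar(.15))
sc=lambda u,v:((u-460)/4.1+250,v/4.1+70); sd=lambda u,v:((u-460)/4.1+215,(v-287)/4.1+100)
print('plain tip tri',tri(sc(592,135),sd(514,448)),'pred',bar(-.162),'shaft',bar(-.15),'free seat .3425 .2365')
print(np.degrees(np.arcsin(u[2])),s['qvel'],s['time'])
E
```

```text
motor seat [0.6415 0.2153 0.131 ] shaft [0.6416 0.2143 0.1553]
plain tip tri (array([0.3302, 0.2413, 0.1529]), np.float64(4.589767931026647e-05)) pred [0.3305 0.2377 0.1552] shaft [0.3424 0.2368 0.1552] free seat .3425 .2365
0.029718549913301678 [-0.0004 -0.0001  0.0038  0.0013 -0.0002 -0.0005] 9.65
```

All of it agrees within about 1 mm: the bar is level to 0.03°, the shafts are 40 mm above the seats and the arm is at rest. I'm handing in.

```bash
python3 -c "
from cell import robot
print(robot.hand_in())"
```

```text
the job is handed in; nothing more can be done
None
```

I picked up the bar at its balance point, carried it high over the rack and bottle, and handed the job in with the arm still holding it above the rotator. The drive wheel is at the motor end. It took 9.65 s of the 48 s.

Last checks:
- **Height and level:** both shaft points are at about z 0.155 m, 40 mm above the seats. By the tool's orientation, the bar is level to about 0.03°, and the arm was at rest.
- **Alignment:** the free end is within about 0.5 mm of its seat, and the motor end is within 0.1 mm lengthways. Sideways, the motor end is about 1 mm off by the wrist camera, but an earlier measurement put it at about 0.4 mm. I left that uncorrected.
- **Contact:** the force on the tool stayed at about the bar's weight throughout, with no sign of the bar touching the rotator. I did not take a last picture of the rack, bottle and tip box.

Two readings disagreed:
- **Grip opening:** it read about 11.7 mm on the 20 mm spine. The wrist picture and the test lift (both ends rose 21 mm, about 5.5 N) showed a sound grip.
- **Camera bias:** positions triangulated from the scene and side cameras were off by a few mm, up to 9 mm in height at the bench. I allowed for this by comparing them with the bar's own tips.

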